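# Fix a jar with a stuck cap in the bench jar clamp

## Robot

A 7-joint arm with a two-finger parallel gripper is mounted at the origin on a cart in front of the work surface, level with it; the furniture and walls round the work are solid. World frame = base frame: x ahead of the robot, y to its left, z up, the work surface at z = 0. Lengths are in m, angles in rad, forces in N, time in s.
With the tool pointing down it reaches from about 0.4 to 0.85 m from the base axis. Payload 10.4 kg.
Tool frame: the origin (TCP) lies at the centre of the arm's flange, where the gripper is bolted on; the fingertips stand 173 mm ahead of it and the grasp point (between the pads) lies 155 mm ahead of it; z points along the fingers, y is the line along which they close (so a half turn about z gives the same grasp; the last joint's range is limited). The gripper opens to 85 mm and grips with 20 to 120 N. Pads are 22 mm wide; open, the fingers measure 114 mm over their backs; the gripper's body (76 mm by 85 mm) begins 54 mm behind the grasp point. The pads swing forward as they close: fully open they stand 13 mm farther back than shut.
Start: joints at [-1.305, 0.332, -0.065, 1.46, 0.022, 1.35, -0.088], TCP at [0.178, 0.599, 0.405] pointing down, gripper open.
Joint ranges: [-2.6, 2.6], [-0.5, 2.12], [-1.47, 1.34], [0.16, 2.42], [-1.27, 4.41], [0.06, 2.06], [-2.6, 2.6]. Speed limits (rad/s): [2.22, 2.22, 2.79, 2.79, 3.14, 3.14, 3.14].

## Interface

Orientations are given as a unit quaternion [x, y, z, w].
In Python, from workcell import manip, viewer, finder gives the robot as it stands.
- The arm moves only by the tool arm_command, never from a script. Its argument "plan" is a list of rows, each an object with "dp": the shift along the tool's x, y, z in mm, a list of three; "spin": the turn about the tool's z in rad. A call has 1 to 5 rows; each row shifts and turns the commanded pose from where the row before left it, along the tool's axes as they then stand; what a row does not reach is not made up. A row lasts 1/10 s, in which the tool goes at most 50 mm and 8.59 degrees, less where a joint would pass 70% of its speed; a pose out of reach is approached as far as the arm can. A call is refused whole if a number of a shift passes 50 or a number of a turn 0.15, either way. A call with a gripper value outside its range is refused whole. "grip" is the closure, from -1 (fully open) to 1 (shut), set as the call begins (left out, the last holds). The fingers move at their own pace and stop on an object; "newtons" is the grip in N (left out, the last holds). Time passes only in rows, so rows that do not move let the fingers close. It gives the time, the measured TCP pose, the force, the opening and the grip force at its end, in the units of the state.
- manip.get_obs(): the state, without advancing time (a new reading comes with each control period).
- viewer.camera(name): name is "side" or "top"; returns the picture (400x640x3 uint8, blue, green, red); there is no depth.
- viewer.camera_params(name): a dict with "vertical_fov" (degrees; the focal length in pixels is half the picture's height over the tangent of half this angle, whatever the lens; pixels are square), "cx", "cy" (the principal point, pixels), "R" (3x3) and "t" (3): a world point X has camera coordinates R X + t. Camera axes: x right, y down, z forward; pixel columns grow to the right and rows downward; lengths in m; the calibration is good to about 2 mm. A picture is of the moment at which its call begins. camera_params takes no time and is no camera call.
- manip.hand_in(): hands the job in; it is judged then, once.
Trained networks look in the newest picture that a camera, given by its name, has taken for a name from the list of things; names that differ only in an ending like _2 or _b are one class to them, and where a whole thing is asked for, a point or a joint stands for the part that bears it (a point fixed in the world has none). Each returns a list of dicts, best first, with "score" (0 to 1); they miss things now and then, are a little off and sometimes report something else, mostly with a low value. They report only what shows in the picture. A call takes as long as a camera call. They do not tell look-alikes from the thing itself.
- finder.find_in(camera, thing): "position" ([x, y, z] in m, in world coordinates, good to about 4 mm: the middle of the surface that is visible of it).
The state is a dict: "clock": time; "joint_pos": joint angles; "joint_velocities": joint speeds; "tau": joint torques, N m; "position": TCP position; "ee_rot": TCP orientation; "ft_force": force on the tool from outside, world axes, zero at the start; "torque": the same for the moment, N m; "grip_width": opening from 0.0 (shut) to 1.0 (fully open); "grasp_force": force on a finger pad.
Only numpy, scipy, OpenCV 4.12 (cv2) and the standard library are available. Lean on these libraries where they do the work, as an engineer would, in place of code of your own. Each camera call takes 0.05 s, during which the arm holds its last target. There are 200 camera calls.

## Task

The cap of the tall spice jar is stuck, so fix the jar in the bench clamp for opening: stand it upright on the clamp's base in front of the V jaw and let go, then squeeze and release the clamp's trigger against its grip, stroke by stroke, until the sprung pad presses the jar firmly into the V, with the pad's spring clearly squeezed but never close to its stop, which would crack the jar. Finish while still holding the trigger squeezed, and leave the other things where they stand.

Things in the scene. Friction and masses are not known exactly. Their poses are not given: they have to be found in the camera images.
- jar_mid (a point): Centre (half-way up) of the loose tall spice jar: round, 42 mm diameter, 106 mm tall, 0.11 kg, screw cap on top; the tallest of the small jars, standing upright on the worktop at the start on the robot's side of the clamp. Site z axis = the jar's axis. Its underside is 53 mm below this point.
- clamp: Bench jar clamp fixed to the worktop. Origin on the worktop below the trigger; x points from the grip to the V jaw (the way the pad advances), z up. Base plate 10 mm thick, 70 mm wide, x = -75 to +147 mm. Toothed bar at 40 mm height, out to x = -128 mm behind. Housing 32 mm wide, 74 mm high, x = -60 to +4 mm; on it the fixed upright grip, trigger in front of it.
- clamp_seat (a point): Point on top of the base plate (10 mm above the worktop), at clamp x = 104 mm, y = 0, where the jar's axis stands when seated in the V jaw (two 45 degree plates opening towards the pad, 56 mm high, reaching 33 mm to each side). Axes as the clamp's. The jar may first stand some 10 mm short of it (towards the pad); the pad pushes it home.
- clamp_grip (a point): Middle of the squeezed pair, 150 mm above the worktop: fingers from above, closing along the clamp's x axis with their middle here, squeeze the trigger fully against the fixed grip. Grip (26 mm wide): rear face 12.5 mm behind this point, does not give way; trigger (18 mm wide): front face 31 mm ahead released, 12 mm ahead squeezed. Both end 20 mm above. Axes as the clamp's.
- clamp_trigger (a joint): Trigger angle, rad: 0 released (leaning forward), 0.22 squeezed to its stop. Springs back when freed. A full squeeze takes 3 to 18 N at clamp_grip and drives the toothed bar and pad forward, mostly by 8 mm (4 to 12); on release a ratchet of 4 mm pitch holds the bar (it may fall back up to 4 mm to the last tooth). There is no release lever.
- clamp_jaw (a joint): Advance of the toothed bar, m: 0 fully back, 0.072 fully forward; starts between 0 and 0.018.
- pad_face (a point): Centre of the front face of the round rubber pad (30 mm diameter) that presses the jar, 40 mm above the worktop. Before it meets the jar it moves with the toothed bar. At the start it stands 25 to 45 mm from a seated jar.
- clamp_pad (a joint): Compression of the pad's spring, m: 0 when the pad is free, 0.022 at its stop (the pad goes back along its stem, of which 22 mm show when free). Force on the jar: 3 N as it starts to yield, then 1 N more per mm. Right is 3 to 18 mm; over 18.5 mm the jar cracks.
- other_jar: Bystander: shorter spice jar with a dark cap, 44 mm diameter, 96 mm tall, origin under its centre.
- mill: Bystander: small salt mill with a domed top, 44 mm diameter, 90 mm tall, origin under its centre.
- garlic: Bystander: bulb of garlic, about 50 mm, origin under its centre.
Mind the look-alikes: they are no part of the job. Leave any red or turquoise look-alike of the part that bears jar_mid alone.

How it is judged:
On the way, in this order (a step that is already met when the one before it is completed fails the run):
1. the jar stands upright and let go on the clamp's base in front of the V jaw (x of jar_mid in the frame of clamp_seat between -0.022 and 0.006 m and y of jar_mid in the frame of clamp_seat between -0.012 and 0.012 m and z of jar_mid in the frame of clamp_seat below 0.056 m and angle between jar_mid's own z axis and vertical below 0.08 rad and contact force between the fingers and jar below 0.1 N), for 0.2 s.
2. the pad, driven by the trigger, presses the jar (value of joint clamp_pad above 0.003 m and contact force between clamp_pad and jar above 3 N and contact force between the fingers and clamp_trigger above 0.5 N), for 0.2 s.
At the end, for the whole second after the job is handed in: The jar stands upright (within 0.08 rad) on the clamp's base within 5 mm of its seat in the V jaw, untouched by the robot and at rest; the pad presses it with its spring compressed 3 to 18 mm; the fingers still hold the trigger squeezed (at least 0.05 rad, with at least 1 N) (horizontal distance between jar_mid and clamp_seat below 0.005 m and z of jar_mid in the frame of clamp_seat below 0.058 m and angle between jar_mid's own z axis and vertical below 0.08 rad and contact force between each of the arm, the fingers and jar below 0.1 N and value of joint clamp_pad between 0.003 and 0.018 m and contact force between clamp_pad and jar above 3 N and value of joint clamp_trigger above 0.05 rad and contact force between the fingers and clamp_trigger above 1 N and linear speed of jar below 0.02 m/s); the arm keeps its last pose, push and grip.
It fails at once if the pad's spring is driven close to its stop and the jar cracks (value of joint clamp_pad above 0.0185 m).
It fails at once if the jar is tipped over (angle between jar_mid's own z axis and vertical above 0.6 rad).
It fails at once if a bystander is disturbed (distance of any of other_jar, mill, garlic from where it was at the start of the episode above 0.03 m).
It also fails if it takes over 64 s, if anything falls off the work surface, if the arm or the gripper's body presses on something with over 40 N, if the wrist force passes 120 N, or if a joint passes its speed limit or range.

## Working session

There is one attempt and no reset: what is moved stays moved. The work goes in short steps, Python scripts to look and compute and a tool call to move; the robot and the scene stay as the last step left them, time stands still between calls to the robot, and variables do not carry over. Pictures are saved under pics/ and viewed, at most 10 in all, crops included, and the job is handed in when it is done.

Besides the shell and the picture viewer there is one more tool, called after "Call:" as a command line: name --argument value ..., lists and objects as JSON in quotes. arm_command: Moves the arm, as the interface text tells. Its arguments: {"type":"object","properties":{"plan":{"type":"array","items":{"type":"object","properties":{"dp":{"type":"array","items":{"type":"number"}},"spin":{"type":"number"}}}},"grip":{"type":"number"},"newtons":{"type":"number"}},"required":["plan"]}

```bash
mkdir -p pics; cat > h.py <<'E'
import numpy as np, cv2
from workcell import manip, viewer, finder
def P(n):
    p=viewer.camera_params(n); f=200/np.tan(np.radians(p["vertical_fov"])/2)
    return f,p["cx"],p["cy"],np.array(p["R"]),np.array(p["t"])
def proj(n,X):
    f,cx,cy,R,t=P(n); c=R@np.array(X)+t; return np.round([cx+f*c[0]/c[2],cy+f*c[1]/c[2]],1)
def ray(n,u,v):
    f,cx,cy,R,t=P(n); d=R.T@np.array([(u-cx)/f,(v-cy)/f,1]); return -R.T@t,d/np.linalg.norm(d)
def atz(n,u,v,z):
    o,d=ray(n,u,v); return np.round(o+d*(z-o[2])/d[2],4)
def tri(a,b):
    (o,d),(p,e)=ray("top",*a),ray("side",*b)
    s=np.linalg.lstsq(np.c_[d,-e],p-o,rcond=None)[0]; A=o+d*s[0];B=p+e*s[1]
    return np.round((A+B)/2,4),np.linalg.norm(A-B)
E
python3 - <<'E'
from h import *
o=manip.get_obs();print({k:np.round(v,3) for k,v in o.items()})
ims=[viewer.camera(c) for c in("top","side")]
for c,i in zip(("top","side"),ims):
    cv2.imwrite(f"pics/{c}0.png",i); print(c,np.round(-P(c)[3].T@P(c)[4],3))
    for t in("jar_mid","clamp","clamp_grip","clamp_trigger","pad_face","clamp_pad","other_jar","mill","garlic"):
        for r in finder.find_in(c,t)[:4]: print(c,t,np.round(r["position"],3),round(r["score"],2),proj(c,r["position"]))
E
```

```text
{'clock': np.float64(0.0), 'joint_pos': array([-1.305,  0.333, -0.065,  1.461,  0.022,  1.35 , -0.088]), 'joint_velocities': array([ 0.001,  0.   ,  0.001,  0.   ,  0.001,  0.   , -0.   ]), 'tau': array([-0.0000e+00, -6.2545e+01,  4.9000e-02, -3.9159e+01,  1.6000e-02,
        1.0000e-02, -0.0000e+00]), 'position': array([0.178, 0.599, 0.404]), 'ee_rot': array([ 0.144,  0.99 , -0.001, -0.   ]), 'ft_force': array([-0.319,  0.153,  0.046]), 'torque': array([-0.001,  0.009,  0.006]), 'grasp_force': np.float64(0.0), 'grip_width': np.float64(0.997)}
top [ 0.466 -0.212  1.066]
top jar_mid [ 0.388 -0.348  0.114] 0.88 [380.6 269. ]
top jar_mid [ 0.459 -0.343  0.106] 0.81 [377.  234.6]
top jar_mid [ 0.417 -0.269  0.106] 0.55 [342.2 254.8]
top clamp [ 0.558 -0.119  0.012] 0.96 [274.8 192.1]
top clamp_grip [ 0.557 -0.117  0.012] 0.57 [273.6 192.2]
top pad_face [ 0.563 -0.113  0.044] 0.57 [270.8 188.6]
top clamp_pad [ 0.567 -0.112  0.045] 0.59 [270.4 186.6]
top other_jar [ 0.394 -0.138  0.089] 0.72 [280.1 265.3]
top mill [ 0.513 -0.408  0.081] 0.6 [405.1 209.4]
top garlic [ 0.628 -0.381  0.038] 0.67 [388.8 159.9]
side [-0.185 -0.613  0.619]
side jar_mid [ 0.398 -0.276  0.07 ] 0.9 [314.  266.4]
side jar_mid [ 0.369 -0.356  0.072] 0.79 [345.1 288.1]
side jar_mid [ 0.444 -0.358  0.087] 0.59 [363.6 259.4]
side clamp [ 0.551 -0.16   0.044] 0.85 [303.8 223. ]
side clamp_grip [ 0.552 -0.154  0.039] 0.81 [301.8 223.8]
side clamp_trigger [ 0.556 -0.156  0.122] 0.85 [302.8 192.7]
side pad_face [ 0.562 -0.114  0.046] 0.58 [289.8 215.1]
side clamp_pad [ 0.556 -0.112  0.044] 0.49 [287.4 216.4]
side clamp_pad [ 0.556 -0.154  0.12 ] 0.33 [302.  193.3]
side mill [ 0.5   -0.422  0.052] 0.92 [403.7 267.8]
side garlic [ 0.622 -0.383  0.036] 0.55 [405.5 237.7]
```

View pics/top0.png

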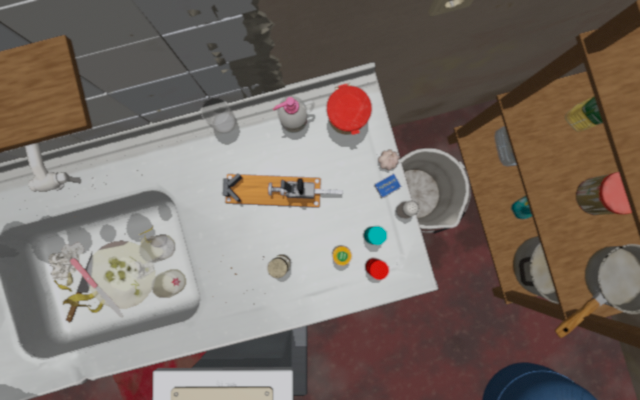

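View pics/side0.png

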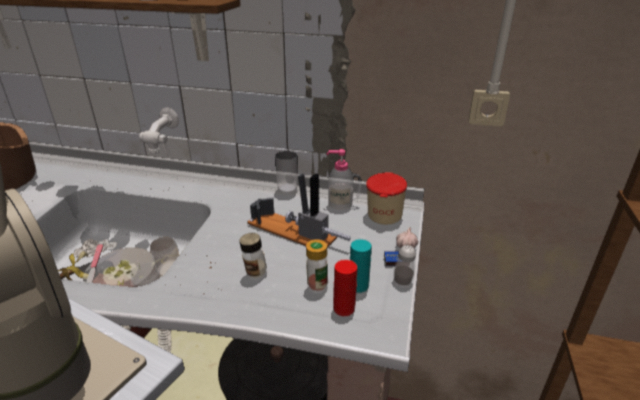

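Top view: the clamp runs from the V (232,188) to the bar's end (340,194). Candidates for the jar, by top-view pixel:
- yellow-orange cap at (342,256)
- red look-alike at (377,269)
- turquoise look-alike at (375,235)
- dark-capped other_jar at (279,267)

I choose the yellow-capped one and will check it in a close crop.

```bash
python3 - <<'E'
from h import *
t=cv2.imread("pics/top0.png")[160:285,215:375]; s=cv2.imread("pics/side0.png")[140:300,235:345]
A=cv2.resize(t,None,fx=5,fy=5,interpolation=cv2.INTER_CUBIC)[:,:800]
cv2.imwrite("pics/c_t.png",A[:600])
cv2.imwrite("pics/c_s.png",cv2.resize(s,None,fx=3.75,fy=3.75,interpolation=cv2.INTER_CUBIC))
E
```

```text
(no output)
```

View pics/c_t.png

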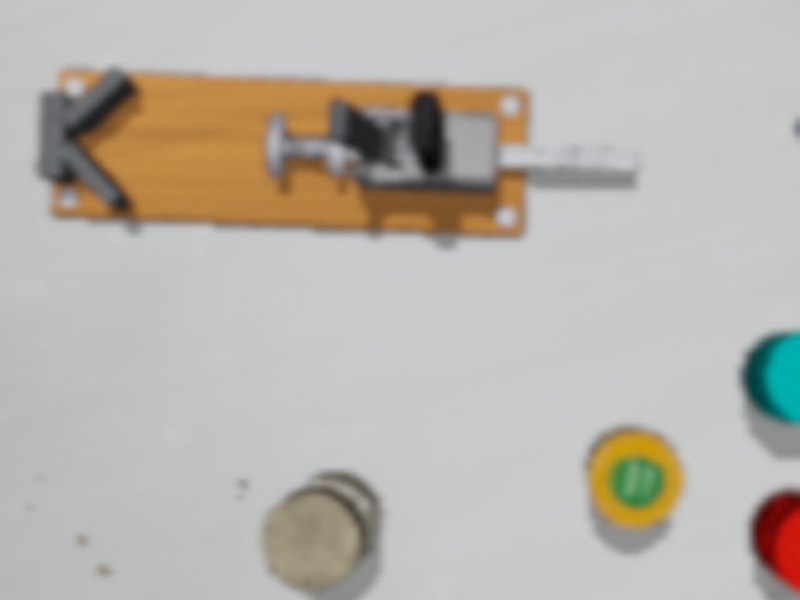

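View pics/c_s.png

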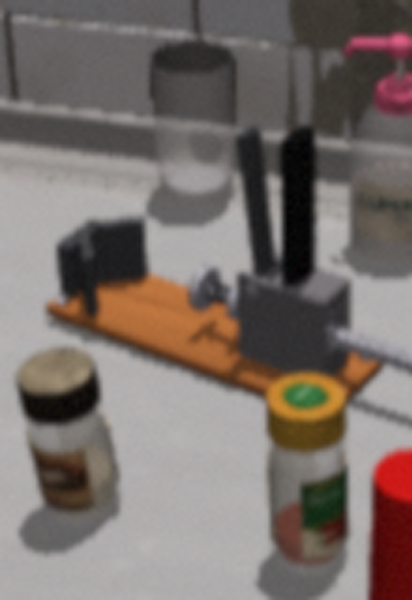

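The crops confirm it: the spice jar has a yellow cap with a green emblem, at top pixel (342,256) and side pixel (317,245). The base plate's corners and the pad show clearly.

```bash
python3 - <<'E'
from h import *
c=[(62,70),(528,90),(522,236),(52,214)]
q=np.array([atz("top",x/5+215,y/5+160,.01) for x,y in c]);print(q)
ax=(q[0]+q[3]-q[1]-q[2])/2; print("len",np.linalg.norm(ax),"w",np.linalg.norm(q[0]-q[3]),np.linalg.norm(q[1]-q[2]))
u=ax/np.linalg.norm(ax); m=q.mean(0); O=m-u*.036; print("axis",u,"yaw",np.arctan2(u[1],u[0]))
v=np.array([-u[1],u[0],0])
print("origin",O,"seat",O+.104*u)
print("jar",atz("top",636/5+215,478/5+160,.106),tri((636/5+215,478/5+160),(306/3.75+235,395/3.75+140)))
pf=atz("top",270/5+215,146/5+160,.04);print("pad x",(pf-O)@u,(pf-O)@v)
# grip top, trigger top at z=.17 (top 20mm above)
for n,a in(("gripTop",(425,98)),("gripBot",(437,170))): p=atz("top",a[0]/5+215,a[1]/5+160,.17);print(n,p,(p-O)@u,(p-O)@v)
for z in(.15,.17):print("grip pt side/top", [proj(c,O+(0,0,z-.01)) for c in("side","top")])
E
```

```text
[[ 0.6006 -0.0085  0.01  ]
 [ 0.5905 -0.2259  0.01  ]
 [ 0.5222 -0.2229  0.01  ]
 [ 0.5332 -0.0045  0.01  ]]
len 0.2181552486189594 w 0.06751859003267176 0.06836585405010315
axis [0.04836006 0.99882997 0.        ] yaw 1.5224174012088412
origin [ 0.55988404 -0.15140788  0.01      ] seat [ 0.56491348 -0.04752956  0.01      ]
jar [ 0.4153 -0.2692  0.106 ] (array([ 0.4158, -0.2699,  0.1066]), np.float64(0.0017328742147999412))
pad x 0.04275056529385746 0.00015163513236301482
gripTop [ 0.5685 -0.183   0.17  ] -0.031138488955553354 -0.010133677800534265
gripBot [ 0.5399 -0.1877  0.17  ] -0.03721608740158392 0.018205567022304688
grip pt side/top [array([301.8, 180.4]), array([284.7, 185. ])]
grip pt side/top [array([301.6, 172.4]), array([284., 184.])]
```

```bash
python3 - <<'E'
from h import *
O=np.array([.5599,-.1514,0]);u=np.array([.0484,.9988,0]);v=np.array([-.9988,.0484,0])
T=lambda x,y:(x/5+215,y/5+160); S=lambda x,y:(x/3.75+235,y/3.75+140)
for n,a,b in(("grip",T(427,106),S(299,130)),("trig",T(345,110),S(249,131)),("housing rear",T(497,148),S(350,287))):
    p,e=tri(a,b);print(n,p,round(e,4),"clamp",np.round([(p-O)@u,(p-O)@v,p[2]],4))
for z in(.07,.17):print(z,atz("top",*T(428,106),z),[((atz("top",*T(xx,106),z)-O)@u).round(4) for xx in(412,428,442)])
# predict model of clamp with grip at x=g
f=lambda c,x,y,z:proj(c,O+u*x+v*y+np.array([0,0,z]))
for c,M,k in(("top",lambda p:((p-[215,160])*5),5),("side",lambda p:(p-[235,140])*3.75,3)):
    for x in(-.06,-.04,-.03,-.02,0,.02): print(c,x,"z.17",M(f(c,x,0,.17)),"z.074",M(f(c,x,0,.074)))
E
```

```text
grip [ 0.5648 -0.183   0.1703] 0.0019 clamp [-0.0313 -0.0064  0.1703]
trig [ 0.5641 -0.1496  0.1615] 0.0027 clamp [ 0.002  -0.0041  0.1615]
housing rear [ 0.5594 -0.215   0.0743] 0.0083 clamp [-0.0635 -0.0026  0.0743]
0.07 [ 0.5764 -0.1811  0.07  ] [np.float64(-0.0219), np.float64(-0.0289), np.float64(-0.0351)]
0.17 [ 0.5653 -0.1842  0.17  ] [np.float64(-0.0262), np.float64(-0.0325), np.float64(-0.038)]
top -0.06 z.17 [496.5 126.5] z.074 [497. 149.]
top -0.04 z.17 [446.  124.5] z.074 [451. 147.]
top -0.03 z.17 [421.  123.5] z.074 [428.5 146. ]
top -0.02 z.17 [395.5 122. ] z.074 [405.5 145. ]
top 0 z.17 [345. 120.] z.074 [360. 143.]
top 0.02 z.17 [294.5 117.5] z.074 [314.  140.5]
side -0.06 z.17 [336.75 147.  ] z.074 [335.625 288.   ]
side -0.04 z.17 [307.125 138.375] z.074 [307.5   278.625]
side -0.03 z.17 [292.875 134.25 ] z.074 [293.625 273.75 ]
side -0.02 z.17 [278.25 129.75] z.074 [280.125 269.25 ]
side 0 z.17 [249.75 121.5 ] z.074 [253.125 259.875]
side 0.02 z.17 [222.   113.25] z.074 [226.5   250.875]
```

```bash
cat > plan.py <<'E'
from h import *
from scipy.spatial.transform import Rotation as Ro
def plan(wps,step=.045,ds=.14,p=None,yaw=None):
    """wps: (x,y,z,yaw of tool y); rows in tool axes, mm"""
    o=manip.get_obs(); R=Ro.from_quat(o["ee_rot"]).as_matrix()
    if p is None: p=o["position"]
    if yaw is None: yaw=np.arctan2(R[1,1],R[0,1])
    print("from",np.round(p,4),"yaw",round(yaw,4),"t",round(o["clock"],2))
    p=np.array(p,float)
    for w in wps:
        q=np.array(w[:3]); dy=w[3]-yaw
        n=int(np.ceil(max(np.linalg.norm(q-p)/step,abs(dy)/ds,1)))
        for k in range(n):
            d=(q-p)/n*1000; ty=np.array([np.cos(yaw),np.sin(yaw),0]); tx=np.array([-ty[1],ty[0],0])*1
            tx=np.cross(ty,[0,0,-1]); 
            print([round(float(d@tx),0),round(float(d@ty),0),round(float(-d[2]),0)],"spin",round(-dy/n,3)); yaw+=dy/n
        p=q; print("--")
E
python3 -c "
from plan import *
plan([(.40,.40,.40,.6),(.45,0,.40,-.048),(.416,-.269,.36,-.048)])"
```

```text
from [0.178  0.5991 0.4047] yaw 1.282 t 1.0
[-39.0, -18.0, 1.0] spin 0.097
[-40.0, -14.0, 1.0] spin 0.097
[-41.0, -10.0, 1.0] spin 0.097
[-42.0, -6.0, 1.0] spin 0.097
[-43.0, -2.0, 1.0] spin 0.097
[-43.0, 2.0, 1.0] spin 0.097
[-42.0, 6.0, 1.0] spin 0.097
--
[-40.0, -21.0, -0.0] spin 0.072
[-41.0, -18.0, -0.0] spin 0.072
[-42.0, -15.0, -0.0] spin 0.072
[-43.0, -11.0, -0.0] spin 0.072
[-44.0, -8.0, -0.0] spin 0.072
[-44.0, -5.0, -0.0] spin 0.072
[-45.0, -2.0, -0.0] spin 0.072
[-45.0, 1.0, -0.0] spin 0.072
[-45.0, 4.0, -0.0] spin 0.072
--
[-39.0, -3.0, 6.0] spin 0.0
[-39.0, -3.0, 6.0] spin 0.0
[-39.0, -3.0, 6.0] spin 0.0
[-39.0, -3.0, 6.0] spin 0.0
[-39.0, -3.0, 6.0] spin 0.0
[-39.0, -3.0, 6.0] spin 0.0
[-39.0, -3.0, 6.0] spin 0.0
--
```

Call:
arm_command --plan '[{"dp": [-39, -18, 1], "spin": 0.097}, {"dp": [-40, -14, 1], "spin": 0.097}, {"dp": [-41, -10, 1], "spin": 0.097}, {"dp": [-42, -6, 1], "spin": 0.097}, {"dp": [-43, -2, 1], "spin": 0.097}]' --grip -1

```text
clock: 1.5
position: [0.3389, 0.457, 0.3999]
ee_rot: [0.379, 0.925, 0.0, -0.0]
ft_force: [0.7, -0.6, 0.4]
grip_width: 1.002
grasp_force: 0.0
```

Call:
arm_command --plan '[{"dp": [-43, 2, 1], "spin": 0.097}, {"dp": [-42, 6, 1], "spin": 0.097}, {"dp": [-40, -21, 0], "spin": 0.072}, {"dp": [-41, -18, 0], "spin": 0.072}, {"dp": [-42, -15, 0], "spin": 0.072}]'

```text
clock: 2.0
position: [0.4176, 0.2659, 0.3977]
ee_rot: [0.559, 0.829, 0.0, -0.0]
ft_force: [1.4, -0.0, 0.6]
grip_width: 0.998
grasp_force: 0.0
```

Call:
arm_command --plan '[{"dp": [-43, -11, 0], "spin": 0.072}, {"dp": [-44, -8, 0], "spin": 0.072}, {"dp": [-44, -5, 0], "spin": 0.072}, {"dp": [-45, -2, 0], "spin": 0.072}, {"dp": [-45, 1, 0], "spin": 0.072}]'

```text
clock: 2.5
position: [0.4462, 0.0444, 0.398]
ee_rot: [0.699, 0.716, 0.001, -0.0]
ft_force: [1.3, -0.3, 0.1]
grip_width: 1.0
grasp_force: 0.0
```

Call:
arm_command --plan '[{"dp": [-45, 4, 0], "spin": 0.072}, {"dp": [-39, -3, 6]}, {"dp": [-39, -3, 6]}, {"dp": [-39, -3, 6]}, {"dp": [-39, -3, 6]}]'

```text
invalid input at $.plan[1]: expected keys dp, spin
```

Call:
arm_command --plan '[{"dp": [-39, -3, 6]}, {"dp": [-39, -3, 6]}, {"dp": [-39, -3, 6]}, {"dp": [0, 0, 0]}]'

```text
invalid input at $.plan[0]: expected keys dp, spin
```

```bash
python3 - <<'E'
from plan import *
o=manip.get_obs();print(np.round(o["joint_pos"],2))
plan([(.4157,-.2697,.155+.082,-.048)],step=.03)
for c in("top","side"):
    im=viewer.camera(c); cv2.imwrite(f"pics/{c}1.png",im)
    for r in finder.find_in(c,"jar_mid"): print(c,np.round(r["position"],3),round(r["score"],2),proj(c,r["position"]))
E
```

```text
[-0.7  -0.09  0.48  1.93  0.04  1.29 -0.21]
from [0.4462 0.0444 0.398 ] yaw 0.0241 t 2.5
[-26.0, -3.0, 13.0] spin 0.006
[-26.0, -3.0, 13.0] spin 0.006
[-26.0, -3.0, 13.0] spin 0.006
[-26.0, -3.0, 13.0] spin 0.006
[-26.0, -3.0, 13.0] spin 0.006
[-26.0, -2.0, 13.0] spin 0.006
[-26.0, -2.0, 13.0] spin 0.006
[-26.0, -2.0, 13.0] spin 0.006
[-26.0, -2.0, 13.0] spin 0.006
[-26.0, -2.0, 13.0] spin 0.006
[-26.0, -2.0, 13.0] spin 0.006
[-26.0, -1.0, 13.0] spin 0.006
--
top [ 0.417 -0.272  0.108] 0.88 [343.5 254.9]
top [ 0.461 -0.342  0.107] 0.88 [376.5 233.5]
top [ 0.388 -0.344  0.111] 0.61 [378.4 268.7]
top [ 0.562 -0.212  0.046] 0.32 [314.4 188.9]
side [ 0.404 -0.276  0.072] 0.68 [316.2 264. ]
side [ 0.369 -0.355  0.072] 0.66 [344.3 288. ]
side [ 0.444 -0.359  0.086] 0.57 [363.6 260.3]
```

Call:
arm_command --plan '[{"dp": [-45, 4, 0], "spin": 0.072}, {"dp": [-39, -3, 6], "spin": 0}, {"dp": [-39, -3, 6], "spin": 0}, {"dp": [-39, -3, 6], "spin": 0}, {"dp": [-39, -3, 6], "spin": 0}]'

```text
clock: 3.2
position: [0.4327, -0.1539, 0.3736]
ee_rot: [0.722, 0.692, 0.0, 0.0]
ft_force: [1.4, 0.3, -1.4]
grip_width: 0.998
grasp_force: 0.0
```

Call:
arm_command --plan '[{"dp": [-39, -3, 6], "spin": 0}, {"dp": [-39, -3, 6], "spin": 0}, {"dp": [-39, -3, 6], "spin": 0}, {"dp": [0, 0, 0], "spin": 0}]'

```text
clock: 3.6
position: [0.4175, -0.2734, 0.3552]
ee_rot: [0.724, 0.69, -0.001, 0.0]
ft_force: [0.2, 0.2, 0.0]
grip_width: 0.994
grasp_force: 0.0
```

```bash
python3 - <<'E'
from plan import *
o=manip.get_obs();print(np.round(o["joint_pos"],2))
plan([(.416,-.2697,.30,-.048),(.416,-.2697,.155+.082,-.048)],step=.03)
E
```

```text
[-0.36  0.1   0.9   1.89 -0.08  1.19  0.52]
from [ 0.4175 -0.2734  0.3552] yaw -0.0484 t 3.6
[2.0, -1.0, 28.0] spin -0.0
[2.0, -1.0, 28.0] spin -0.0
--
[0.0, 0.0, 21.0] spin -0.0
[0.0, 0.0, 21.0] spin -0.0
[0.0, 0.0, 21.0] spin -0.0
--
```

Call:
arm_command --plan '[{"dp": [2, -1, 28], "spin": 0}, {"dp": [2, -1, 28], "spin": 0}, {"dp": [0, 0, 25], "spin": 0}, {"dp": [0, 0, 25], "spin": 0}, {"dp": [0, 0, 18], "spin": 0}]'

```text
clock: 4.1
position: [0.4172, -0.2643, 0.2299]
ee_rot: [0.722, 0.692, -0.0, -0.001]
ft_force: [-0.3, -0.2, -0.3]
grip_width: 1.003
grasp_force: 0.0
```

Call:
arm_command --plan '[{"dp": [0, 0, 0], "spin": 0}, {"dp": [0, 0, 0], "spin": 0}, {"dp": [0, 0, 0], "spin": 0}, {"dp": [0, 0, 0], "spin": 0}, {"dp": [0, 0, 0], "spin": 0}]' --grip 1 --newtons 25

```text
clock: 4.6
position: [0.417, -0.2664, 0.2327]
ee_rot: [0.723, 0.691, 0.001, 0.001]
ft_force: [-1.3, 0.6, 7.0]
grip_width: 0.478
grasp_force: 25.0
```

Call:
arm_command --plan '[{"dp": [0, 0, 0], "spin": 0}, {"dp": [0, 0, 0], "spin": 0}, {"dp": [0, 0, 0], "spin": 0}]'

```text
clock: 4.9
position: [0.417, -0.2664, 0.2327]
ee_rot: [0.723, 0.691, 0.001, 0.001]
ft_force: [-1.1, 1.9, 6.5]
grip_width: 0.474
grasp_force: 25.0
```

Call:
arm_command --plan '[{"dp": [0, 0, -20], "spin": 0}, {"dp": [0, 0, -35], "spin": 0}, {"dp": [0, 0, -45], "spin": 0}, {"dp": [0, 0, -35], "spin": 0}, {"dp": [0, 0, 0], "spin": 0}]'

```text
clock: 5.4
position: [0.4172, -0.2674, 0.3711]
ee_rot: [0.723, 0.691, 0.002, 0.003]
ft_force: [0.9, -0.1, -1.6]
grip_width: 0.468
grasp_force: 26.0
```

```bash
python3 - <<'E'
from plan import *
plan([(.46,-.057,.37,-.048),(.5645,-.057,.35,-.048)],step=.04)
t,s=viewer.camera("top"),viewer.camera("side")
cv2.imwrite("pics/two2.png",np.hstack([cv2.resize(t[190:310,270:390],None,fx=3.3,fy=3.3),cv2.resize(s[130:250,250:370],None,fx=3.3,fy=3.3)]))
print(manip.get_obs()["ft_force"])
E
```

```text
from [ 0.4172 -0.2674  0.3711] yaw -0.0454 t 5.4
[35.0, 6.0, 0.0] spin 0.0
[35.0, 6.0, 0.0] spin 0.0
[35.0, 6.0, 0.0] spin 0.0
[35.0, 5.0, 0.0] spin 0.0
[35.0, 5.0, 0.0] spin 0.0
[35.0, 5.0, 0.0] spin 0.0
--
[2.0, 35.0, 7.0] spin -0.0
[2.0, 35.0, 7.0] spin -0.0
[2.0, 35.0, 7.0] spin -0.0
--
[-0.92777842  0.83422206 -2.59286484]
```

View pics/two2.png

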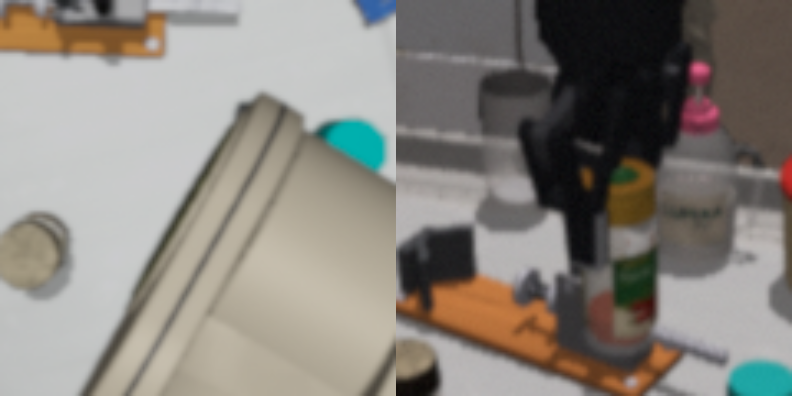

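The jar hangs upright between the fingers in the side view (cap at about px (321,183)), and nothing else has been touched. Next I carry it to the clamp.

Call:
arm_command --plan '[{"dp": [35, 6, 0], "spin": 0}, {"dp": [35, 6, 0], "spin": 0}, {"dp": [35, 6, 0], "spin": 0}, {"dp": [35, 5, 0], "spin": 0}, {"dp": [35, 5, 0], "spin": 0}]'

```text
clock: 6.0
position: [0.4519, -0.0912, 0.3653]
ee_rot: [0.723, 0.691, -0.001, -0.001]
ft_force: [-0.0, -0.3, -1.3]
grip_width: 0.475
grasp_force: 26.0
```

Call:
arm_command --plan '[{"dp": [35, 5, 0], "spin": 0}, {"dp": [2, 35, 7], "spin": 0}, {"dp": [2, 35, 7], "spin": 0}, {"dp": [2, 35, 7], "spin": 0}, {"dp": [0, 0, 0], "spin": 0}]'

```text
clock: 6.5
position: [0.5663, -0.0552, 0.3413]
ee_rot: [0.722, 0.692, -0.003, -0.001]
ft_force: [-0.8, 0.2, -2.6]
grip_width: 0.473
grasp_force: 26.2
```

```bash
python3 - <<'E'
from plan import *
s=viewer.camera("side");t=viewer.camera("top")
for c in("side","top"):
  for r in finder.find_in(c,"jar_mid"): print(c,np.round(r["position"],3),round(r["score"],2),proj(c,r["position"]))
p=manip.get_obs()["position"]; print(np.round(p,4),manip.get_obs()["ee_rot"].round(4))
u=np.array([.0484,.9988,0])
top=p+[0,0,-.2327+.106]   # expected cap centre if coaxial
for d in(0,-.003): 
    q=proj("side",top+u*d); print(d,q)
q=proj("side",top); x,y=int(q[0])-60,int(q[1])-50
cv2.imwrite("pics/s3.png",cv2.resize(s[y:y+110,x:x+120],None,fx=5,fy=5)); print(x,y)
E
```

```text
side [ 0.443 -0.354  0.084] 0.97 [361.4 260.5]
side [ 0.548 -0.072  0.165] 0.83 [269.3 168.7]
top [ 0.459 -0.34   0.107] 0.94 [375.8 234.5]
top [ 0.389 -0.346  0.115] 0.89 [379.7 268.6]
top [ 0.555 -0.079  0.172] 0.63 [247.4 186.7]
[ 0.5632 -0.0572  0.345 ] [ 7.232e-01  6.907e-01 -5.000e-04 -5.000e-04]
0 [266.1 143.3]
-0.003 [267.2 143.6]
206 93
```

View pics/s3.png

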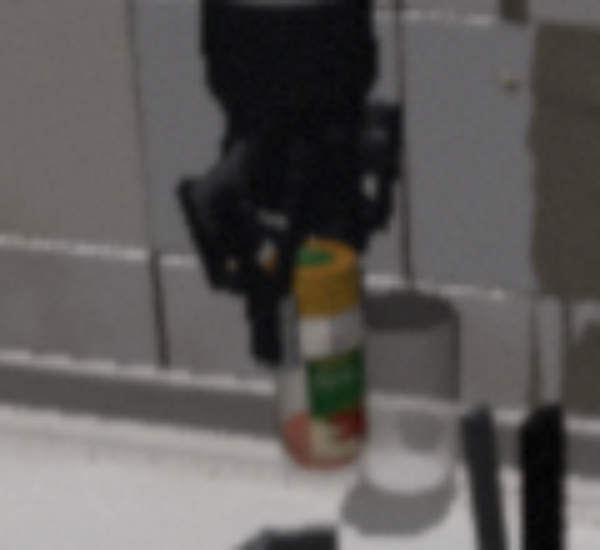

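```bash
python3 - <<'E'
from plan import *
p=np.array([.5632,-.0572,.345]); tx=np.array([.0484,.9988,0])
for z in(.106,.0):
  for d in(0,-.005,-.01,-.015,-.02): print(z,d,proj("side",p+[0,0,-.2327+z]+tx*d), "s3",(proj("side",p+[0,0,-.2327+z]+tx*d)-[206,93])*5)
p=np.array([.4172,-.2674,.3711])
for z in(.106,.0):
  for d in(0,-.01): print("two2",z,d,(proj("side",p+[0,0,-.2327+z]+tx*d)-[250,130])*3.3+[396,0])
print("finger tip",(proj("side",[.5632-.025,-.0572,.345-.173])-[206,93])*5)
t=viewer.camera("top");s=viewer.camera("side")
for c,im in(("top",t),("side",s)):
  h=cv2.cvtColor(im,cv2.COLOR_BGR2HSV); m=cv2.inRange(h,(17,150,90),(32,255,255)); k=cv2.connectedComponentsWithStats(m)
  print(c,[(r[:5].tolist(),c2.round(1)) for r,c2 in zip(k[2],k[3]) if 20<r[4]<3000])
E
```

```text
0.106 0 [266.1 143.3] s3 [300.5 251.5]
0.106 -0.005 [267.9 143.8] s3 [309.5 254. ]
0.106 -0.01 [269.7 144.2] s3 [318.5 256. ]
0.106 -0.015 [271.4 144.7] s3 [327.  258.5]
0.106 -0.02 [273.2 145.2] s3 [336. 261.]
0.0 0 [268.8 184.7] s3 [314.  458.5]
0.0 -0.005 [270.5 185.2] s3 [322.5 461. ]
0.0 -0.01 [272.2 185.8] s3 [331. 464.]
0.0 -0.015 [273.9 186.3] s3 [339.5 466.5]
0.0 -0.02 [275.6 186.9] s3 [348.  469.5]
two2 0.106 0 [610.83 170.61]
two2 0.106 -0.01 [626.67 175.23]
two2 0.0 0 [611.49 333.3 ]
two2 0.0 -0.01 [626.34 338.58]
finger tip [275.  365.5]
top [([249, 176, 43, 24, 270], array([265.5, 183.6])), ([240, 179, 6, 12, 32], array([243. , 185.3])), ([274, 197, 14, 7, 43], array([281.3, 200.8])), ([557, 304, 34, 32, 220], array([574.8, 320. ]))]
side [([265, 141, 12, 13, 63], array([269.4, 147.4])), ([72, 267, 10, 9, 39], array([ 76.2, 270.9]))]
```

Call:
arm_command --plan '[{"dp": [4, 1, 15], "spin": 0}, {"dp": [0, 0, 25], "spin": 0}, {"dp": [0, 0, 25], "spin": 0}, {"dp": [0, 0, 20], "spin": 0}, {"dp": [0, 0, 0], "spin": 0}]'

```text
clock: 7.3
position: [0.5638, -0.0522, 0.2577]
ee_rot: [0.723, 0.691, -0.002, -0.002]
ft_force: [-0.5, 0.2, -0.5]
grip_width: 0.473
grasp_force: 26.2
```

Call:
arm_command --plan '[{"dp": [0, 1, 8], "spin": 0}, {"dp": [0, 0, 4], "spin": 0}, {"dp": [0, 0, 2], "spin": 0}, {"dp": [0, 0, 0], "spin": 0}]'

```text
clock: 7.7
position: [0.5663, -0.0528, 0.2469]
ee_rot: [0.723, 0.691, 0.0, 0.0]
ft_force: [-0.7, -0.4, -1.9]
grip_width: 0.467
grasp_force: 26.2
```

```bash
python3 - <<'E'
from plan import *
s=viewer.camera("side"); cv2.imwrite("pics/s4.png",cv2.resize(s[120:250,225:345],None,fx=4.5,fy=4.5))
p=manip.get_obs();print(p["position"],p["ft_force"])
E
```

```text
[ 0.56636175 -0.05282841  0.24705982] [ 0.59357523 -0.1092098  -0.69973534]
```

View pics/s4.png

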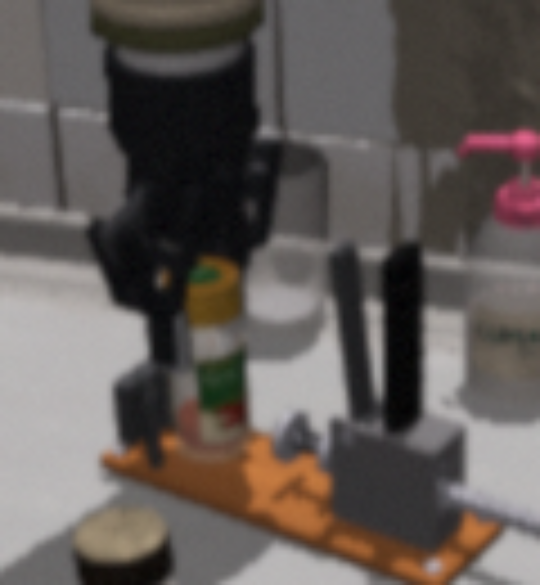

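The jar hangs just above the base in front of the V, its foot near crop (212,445), and the trigger leans clear of it. I lower it the last few millimetres and release.

Call:
arm_command --plan '[{"dp": [0, -1, 2], "spin": 0}, {"dp": [0, 0, 2], "spin": 0}, {"dp": [0, 0, 0], "spin": 0}]'

```text
clock: 8.05
position: [0.5651, -0.0527, 0.2425]
ee_rot: [0.723, 0.691, -0.0, -0.0]
ft_force: [0.2, 0.5, -1.9]
grip_width: 0.477
grasp_force: 26.2
```

```bash
python3 - <<'E'
from plan import *
seat=np.array([.5649,-.0475,.01]);u=np.array([.0484,.9988,0])
for d in(0,-.005,-.01,-.015,-.02):print(d,(proj("side",seat+u*d)-[225,120])*4.5,"+3mm",(proj("side",seat+u*d+[0,0,.004])-[225,120])*4.5,"cap",(proj("side",seat+u*d+[0,0,.110])-[225,120])*4.5)
E
```

```text
0 [195.3 447.3] +3mm [194.85 441.45] cap [183.15 272.7 ]
-0.005 [202.5 450. ] +3mm [202.05 443.7 ] cap [190.35 274.95]
-0.01 [209.7 452.7] +3mm [209.25 446.4 ] cap [198.  277.2]
-0.015 [216.9 455.4] +3mm [216.45 449.1 ] cap [205.65 279.9 ]
-0.02 [224.1 458.1] +3mm [223.65 451.8 ] cap [213.3  282.15]
```

Call:
arm_command --plan '[{"dp": [2, 0, 2], "spin": 0}, {"dp": [0, 0, 0], "spin": 0}]'

```text
clock: 8.25
position: [0.5654, -0.0505, 0.2406]
ee_rot: [0.723, 0.691, 0.0, -0.0]
ft_force: [-0.3, -0.5, -1.8]
grip_width: 0.472
grasp_force: 26.2
```

Call:
arm_command --plan '[{"dp": [0, 0, 2], "spin": 0}, {"dp": [0, 0, 0], "spin": 0}]'

```text
clock: 8.45
position: [0.5657, -0.0514, 0.2402]
ee_rot: [0.723, 0.691, 0.0, 0.0]
ft_force: [-5.0, -0.8, 16.0]
grip_width: 0.473
grasp_force: 28.1
```

Call:
arm_command --plan '[{"dp": [0, 0, 1], "spin": 0}, {"dp": [0, 0, 0], "spin": 0}]'

```text
clock: 8.65
position: [0.5658, -0.0518, 0.24]
ee_rot: [0.723, 0.691, 0.001, 0.0]
ft_force: [-9.9, -2.0, 24.8]
grip_width: 0.478
grasp_force: 29.4
```

Call:
arm_command --plan '[{"dp": [0, 0, -2], "spin": 0}, {"dp": [0, 0, 0], "spin": 0}]'

```text
clock: 8.85
position: [0.5656, -0.0509, 0.2402]
ee_rot: [0.723, 0.691, 0.0, 0.0]
ft_force: [-1.9, -1.9, 8.1]
grip_width: 0.473
grasp_force: 26.8
```

Call:
arm_command --plan '[{"dp": [0, 0, 0], "spin": 0}, {"dp": [0, 0, 0], "spin": 0}, {"dp": [0, 0, 0], "spin": 0}, {"dp": [0, 0, 0], "spin": 0}]' --grip -0.4

```text
clock: 9.25
position: [0.5653, -0.0507, 0.2395]
ee_rot: [0.723, 0.691, -0.0, -0.0]
ft_force: [0.5, -0.3, 0.0]
grip_width: 0.699
grasp_force: 0.0
```

Call:
arm_command --plan '[{"dp": [0, 0, -10], "spin": 0}, {"dp": [0, 0, -30], "spin": 0}, {"dp": [0, 0, -45], "spin": 0}, {"dp": [0, 0, -45], "spin": 0}, {"dp": [0, 0, 0], "spin": 0}]'

```text
clock: 9.75
position: [0.5666, -0.0518, 0.3764]
ee_rot: [0.723, 0.691, 0.004, 0.003]
ft_force: [0.4, -1.0, -0.0]
grip_width: 0.699
grasp_force: 0.0
```

```bash
python3 - <<'E'
from plan import *
s=viewer.camera("side"); cv2.imwrite("pics/s5.png",cv2.resize(s[120:250,225:345],None,fx=4.5,fy=4.5))
print(np.round(manip.get_obs()["joint_pos"],2))
O=np.array([.5599,-.1514,0]);u=np.array([.0484,.9988,0]);g=O-u*.0265;print("grip",g)
plan([(g[0],g[1],.38,-.0484+1.571),(g[0],g[1],.32,1.5224)],step=.04)
E
```

```text
[-0.6   0.26  0.72  1.69 -0.18  1.25  0.12]
grip [ 0.5586174 -0.1778682  0.       ]
from [ 0.566  -0.0513  0.3734] yaw -0.0452 t 9.8
[-11.0, -0.0, -1.0] spin -0.131
[-10.0, -2.0, -1.0] spin -0.131
[-10.0, -3.0, -1.0] spin -0.131
[-10.0, -4.0, -1.0] spin -0.131
[-9.0, -5.0, -1.0] spin -0.131
[-8.0, -7.0, -1.0] spin -0.131
[-7.0, -8.0, -1.0] spin -0.131
[-6.0, -8.0, -1.0] spin -0.131
[-5.0, -9.0, -1.0] spin -0.131
[-4.0, -10.0, -1.0] spin -0.131
[-3.0, -10.0, -1.0] spin -0.131
[-1.0, -10.0, -1.0] spin -0.131
--
[0.0, 0.0, 30.0] spin 0.0
[0.0, 0.0, 30.0] spin 0.0
--
```

View pics/s5.png

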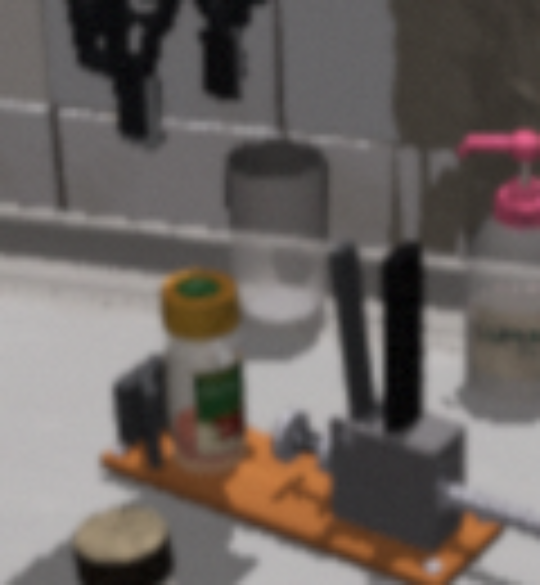

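The jar stands upright on the base, cap at crop (201,287) and foot at (208,455), about 11 mm short of the seat. Now to the trigger.

Call:
arm_command --plan '[{"dp": [-11, 0, -1], "spin": -0.131}, {"dp": [-10, -2, -1], "spin": -0.131}, {"dp": [-10, -3, -1], "spin": -0.131}, {"dp": [-10, -4, -1], "spin": -0.131}, {"dp": [-9, -5, -1], "spin": -0.131}]' --grip -1

```text
clock: 10.3
position: [0.5619, -0.1038, 0.3741]
ee_rot: [0.46, 0.888, -0.0, -0.001]
ft_force: [0.5, 0.4, 0.1]
grip_width: 1.001
grasp_force: 0.0
```

Call:
arm_command --plan '[{"dp": [-8, -7, -1], "spin": -0.131}, {"dp": [-7, -8, -1], "spin": -0.131}, {"dp": [-6, -8, -1], "spin": -0.131}, {"dp": [-5, -9, -1], "spin": -0.131}, {"dp": [-4, -10, -1], "spin": -0.131}]'

```text
clock: 10.8
position: [0.5578, -0.1558, 0.379]
ee_rot: [0.15, 0.989, 0.0, -0.001]
ft_force: [0.1, -0.6, -0.3]
grip_width: 1.002
grasp_force: 0.0
```

Call:
arm_command --plan '[{"dp": [-3, -10, -1], "spin": -0.131}, {"dp": [-1, -10, -1], "spin": -0.131}, {"dp": [0, 0, 0], "spin": 0}, {"dp": [0, 0, 0], "spin": 0}]'

```text
clock: 11.2
position: [0.5571, -0.1758, 0.3812]
ee_rot: [0.024, 1.0, 0.0, -0.0]
ft_force: [0.7, 0.3, -0.2]
grip_width: 0.999
grasp_force: 0.0
```

```bash
python3 - <<'E'
from plan import *
o=manip.get_obs();print(np.round(o["joint_pos"],2))
plan([(.5586,-.175,.305,1.5224)],step=.03)
s=viewer.camera("side"); cv2.imwrite("pics/s6raw.png",s)
E
```

```text
[-0.24  0.28  0.56  1.63 -0.15  1.28  1.87]
from [ 0.5571 -0.1758  0.3812] yaw 1.5225 t 11.2
[-0.0, 0.0, 25.0] spin 0.0
[-0.0, 0.0, 25.0] spin 0.0
[-0.0, 0.0, 25.0] spin 0.0
--
```

Call:
arm_command --plan '[{"dp": [-1, 1, 25], "spin": 0}, {"dp": [0, 0, 20], "spin": 0}, {"dp": [0, 0, 10], "spin": 0}, {"dp": [0, 0, 10], "spin": 0}]'

```text
clock: 11.65
position: [0.5584, -0.1745, 0.3162]
ee_rot: [0.022, 1.0, 0.0, -0.0]
ft_force: [-0.1, -0.6, 0.7]
grip_width: 1.001
grasp_force: 0.0
```

Call:
arm_command --plan '[{"dp": [0, 0, 6], "spin": 0}, {"dp": [0, 0, 6], "spin": 0}, {"dp": [0, 0, 0], "spin": 0}]'

```text
clock: 11.95
position: [0.5583, -0.1749, 0.3043]
ee_rot: [0.022, 1.0, 0.0, -0.0]
ft_force: [-0.2, -0.3, -0.3]
grip_width: 1.002
grasp_force: 0.0
```

```bash
python3 - <<'E'
from plan import *
for i in range(2): s=viewer.camera("side")
cv2.imwrite("pics/s7raw.png",s); cv2.imwrite("pics/s7.png",cv2.resize(s[110:250,235:365],None,fx=4.2,fy=4.2,interpolation=cv2.INTER_CUBIC))
print(manip.get_obs()["ft_force"])
E
```

```text
[ 0.26906648 -0.40869011  0.33797618]
```

View pics/s7.png

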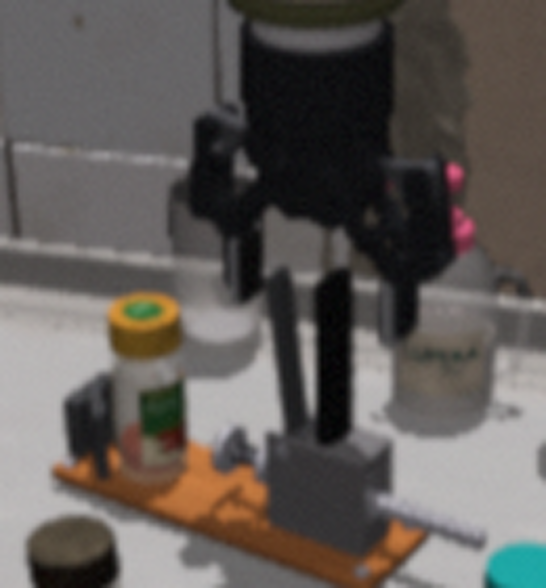

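The open fingers straddle the pair: front tip (240,290) ahead of the trigger and rear tip (395,330) behind the grip. The pad is at (235,448) and the bar's end at (482,540). First stroke.

Call:
arm_command --plan '[{"dp": [0, 0, 0], "spin": 0}, {"dp": [0, -2, 0], "spin": 0}, {"dp": [0, 0, 0], "spin": 0}, {"dp": [0, 0, 0], "spin": 0}, {"dp": [0, 0, 0], "spin": 0}]' --grip 1 --newtons 25

```text
clock: 12.55
position: [0.5586, -0.1765, 0.3054]
ee_rot: [0.022, 1.0, 0.001, 0.001]
ft_force: [0.4, 3.7, 5.1]
grip_width: 0.288
grasp_force: 28.8
```

Call:
arm_command --plan '[{"dp": [0, 0, 0], "spin": 0}, {"dp": [0, 0, 0], "spin": 0}, {"dp": [0, 0, 0], "spin": 0}]'

```text
clock: 12.85
position: [0.5586, -0.1765, 0.3053]
ee_rot: [0.022, 1.0, 0.001, 0.001]
ft_force: [0.2, 3.4, 6.5]
grip_width: 0.288
grasp_force: 29.0
```

```bash
cat > bar.py <<'E'
from plan import *
O=np.array([.5599,-.1514,0]);u=np.array([.0484,.9988,0])
xs=np.arange(-.15,.10,.0005)
pts=np.array([proj("side",O+u*x+[0,0,.04]) for x in xs],np.float32) if 0 else None
f,cx,cy,R,t=P("side")
def prof(im,z=.04,y=0.,r=2):
    v=np.array([-u[1],u[0],0]); X=O+xs[:,None]*u+v*y+[0,0,z]; c=X@R.T+t
    px=np.float32(cx+f*c[:,0]/c[:,2]);py=np.float32(cy+f*c[:,1]/c[:,2])
    return cv2.remap(im,px,py,cv2.INTER_CUBIC).astype(float).reshape(-1,3)
def snap(name,n=4):
    im=np.mean([viewer.camera("side") for _ in range(n)],0); im=im.astype(np.float32); cv2.imwrite(f"pics/{name}.png",im); return im
def shift(a,b,lo,hi,smax=.02,z=.04,y=0.):
    """shift of b against a of window [lo,hi] along clamp x, by normalised correlation"""
    A,B=prof(a,z,y),prof(b,z,y); i,j=int((lo+.15)/.0005),int((hi+.15)/.0005); best=[]
    w=A[i:j]
    for s in range(-10,int(smax/.0005)):
        if i+s<0 or j+s>len(B): continue
        best.append((np.abs(B[i+s:j+s]-w).mean(),s*.5))
    return sorted(best)[:3]
E
python3 - <<'E'
from bar import *
a=cv2.imread("pics/s7raw.png").astype(np.float32); b=snap("k1")
for nm,im in(("a",a),("b",b)):
    p=prof(im); print(nm,"end",p[20:160:6].mean(1).astype(int)); print("pad",[tuple(int(x) for x in k) for k in p[360:430:4]])
print(shift(a,b,-.128,-.100),shift(a,b,.025,.05))
o=manip.get_obs();print(o["ft_force"],o["grip_width"]*85)
E
```

```text
a end [135 163 178 182 150 117 129 125 134 132 131 139 132 130 139 137 134 137
 139 132 141 145 141 146]
pad [(62, 56, 59), (67, 61, 64), (75, 71, 72), (75, 71, 72), (75, 71, 72), (76, 72, 74), (84, 77, 81), (109, 103, 105), (137, 132, 134), (144, 139, 144), (145, 144, 154), (146, 151, 163), (154, 160, 172), (165, 170, 181), (167, 173, 184), (167, 172, 184), (164, 170, 183), (159, 166, 179)]
b end [137 162 177 183 183 183 182 168 117 114 136 129 132 133 130 136 143 131
 144 145 140 143 142 141]
pad [(138, 129, 132), (111, 104, 105), (82, 77, 77), (69, 66, 67), (73, 69, 70), (83, 78, 78), (75, 70, 70), (64, 60, 60), (60, 57, 58), (65, 62, 63), (70, 66, 68), (83, 78, 79), (104, 98, 100), (129, 121, 123), (136, 130, 133), (129, 128, 133), (139, 143, 154), (150, 157, 170)]
[(np.float64(6.059521584283738), 10.0), (np.float64(6.116150765191941), 10.5), (np.float64(6.463421639941988), 11.0)] [(np.float64(8.354269314435573), 10.5), (np.float64(8.741772346247256), 10.0), (np.float64(9.018405166326785), 11.0)]
[-0.33378068  2.9594693   5.40240774] 24.185129578845615[ WARN:0@3.153] global loadsave.cpp:1063 imwrite_ Unsupported depth image for selected encoder is fallbacked to CV_8U.
```

Call:
arm_command --plan '[{"dp": [0, 0, 0], "spin": 0}, {"dp": [0, 0, 0], "spin": 0}, {"dp": [0, 0, 0], "spin": 0}, {"dp": [0, 0, 0], "spin": 0}, {"dp": [0, 0, 0], "spin": 0}]' --grip -0.8

```text
clock: 13.55
position: [0.5581, -0.1774, 0.3047]
ee_rot: [0.022, 1.0, -0.0, -0.0]
ft_force: [-0.7, -1.0, 0.3]
grip_width: 0.899
grasp_force: 0.0
```

```bash
cat >> bar.py <<'E'
def end(im):
    g=prof(im).mean(1); i=np.argmax(g[:260]<152) if 0 else None
    for k in range(25,260):
        if g[k]>=152>g[k+1] : return round(1000*(xs[k]+.0005*(g[k]-152)/(g[k]-g[k+1])),1)
def rep(name):
    a=cv2.imread("pics/s7raw.png").astype(np.float32); b=snap(name); o=manip.get_obs()
    print("adv",end(b)-end(a),shift(a,b,-.128,-.100,.075)[:2],"pad",shift(a,b,.03,.05,.05),"F",o["ft_force"].round(1),"w",round(o["grip_width"]*85,1),"t",o["clock"])
E
python3 -c "
from bar import *
rep('k1r')" 2>/dev/null
```

```text
adv 7.699999999999989 [(np.float64(4.263634272984096), 8.0), (np.float64(4.331330344790504), 7.5)] pad [(np.float64(3.753474299112956), 8.5), (np.float64(4.052598190307617), 8.0), (np.float64(5.291319529215495), 9.0)] F [ 0.8 -0.1 -0.6] w 76.6 t 13.75
```

Call:
arm_command --plan '[{"dp": [0, 0, 0], "spin": 0}, {"dp": [0, 0, 0], "spin": 0}, {"dp": [0, 0, 0], "spin": 0}, {"dp": [0, 0, 0], "spin": 0}, {"dp": [0, 0, 0], "spin": 0}]' --grip 1

```text
clock: 14.25
position: [0.5586, -0.1765, 0.3052]
ee_rot: [0.022, 1.0, 0.001, 0.001]
ft_force: [0.8, 2.9, 5.1]
grip_width: 0.286
grasp_force: 28.8
```

Call:
arm_command --plan '[{"dp": [0, 0, 0], "spin": 0}, {"dp": [0, 0, 0], "spin": 0}, {"dp": [0, 0, 0], "spin": 0}, {"dp": [0, 0, 0], "spin": 0}, {"dp": [0, 0, 0], "spin": 0}]' --grip -0.8

```text
clock: 14.75
position: [0.5581, -0.1774, 0.3046]
ee_rot: [0.022, 1.0, -0.0, -0.0]
ft_force: [0.5, -0.1, -0.3]
grip_width: 0.9
grasp_force: 0.0
```

```bash
python3 -c "
from bar import *
rep('k2r')" 2>/dev/null
```

```text
adv 15.899999999999991 [(np.float64(4.726162547156925), 16.0), (np.float64(4.961213202703567), 15.5)] pad [(np.float64(9.462203661600748), 16.5), (np.float64(9.789880307515462), 16.0), (np.float64(10.537304051717122), 17.0)] F [ 0.2 -0.1  0.2] w 76.6 t 14.95
```

Call:
arm_command --plan '[{"dp": [0, 0, 0], "spin": 0}, {"dp": [0, 0, 0], "spin": 0}, {"dp": [0, 0, 0], "spin": 0}, {"dp": [0, 0, 0], "spin": 0}, {"dp": [0, 0, 0], "spin": 0}]' --grip 1

```text
clock: 15.45
position: [0.5586, -0.1764, 0.3052]
ee_rot: [0.022, 1.0, 0.001, 0.001]
ft_force: [0.4, 3.3, 6.3]
grip_width: 0.287
grasp_force: 28.5
```

Call:
arm_command --plan '[{"dp": [0, 0, 0], "spin": 0}, {"dp": [0, 0, 0], "spin": 0}, {"dp": [0, 0, 0], "spin": 0}, {"dp": [0, 0, 0], "spin": 0}, {"dp": [0, 0, 0], "spin": 0}]' --grip -0.8

```text
clock: 15.95
position: [0.5581, -0.1774, 0.3046]
ee_rot: [0.022, 1.0, -0.0, -0.0]
ft_force: [-0.5, 0.0, 0.1]
grip_width: 0.901
grasp_force: 0.0
```

Call:
arm_command --plan '[{"dp": [0, 0, 0], "spin": 0}, {"dp": [0, 0, 0], "spin": 0}, {"dp": [0, 0, 0], "spin": 0}, {"dp": [0, 0, 0], "spin": 0}, {"dp": [0, 0, 0], "spin": 0}]' --grip 1

```text
clock: 16.45
position: [0.5586, -0.1765, 0.3053]
ee_rot: [0.022, 1.0, 0.001, 0.001]
ft_force: [0.9, 4.0, 5.5]
grip_width: 0.287
grasp_force: 28.9
```

```bash
python3 -c "
from bar import *
rep('k4')
a=cv2.imread('pics/s7raw.png').astype(np.float32);b=cv2.imread('pics/k4.png').astype(np.float32)
for z in(.04,.05,.09,.105): print(z,shift(a,b,.09,.1,.0,z)[:1], prof(a,z).mean(1)[380:500:6].astype(int),prof(b,z).mean(1)[380:500:6].astype(int))
" 2>/dev/null
```

```text
adv 33.599999999999994 [(np.float64(7.642209189278739), 33.5), (np.float64(7.906232379731678), 34.0)] pad [(np.float64(11.369460391998292), 35.0), (np.float64(11.726835346221923), 34.5), (np.float64(12.557487773895264), 34.0)] F [0.1 2.9 5.6] w 24.5 t 16.65
0.04 [(np.float64(2.050139141082764), -0.5)] [ 74  92 134 146 153 168 175 173 168 146  89  40  28  29  33  32  28  28
  28  31] [158 131  92 104 139 124  76  65  68  61  62  65  75 104 119  72  36  27
  27  29]
0.05 [(np.float64(2.2463181813557944), -0.5)] [141 180 173 177 181 183 182 183 180 151  88  41  23  27  28  35  43  46
  50  46] [ 77 107 158 177 165 153 131  90  65  67  78 116 153 122  56  31  37  46
  47  47]
0.09 [(np.float64(1.7769196510314942), -0.5)] [112 105 104 102 102 103 105 103 103 105 111 114 109  96  79  63  60  59
  61  61] [111 106 104 103 102 104 103 103 103 103 109 113 112 106  93  76  63  60
  58  61]
0.105 [(np.float64(6.476183287302653), -0.5)] [105 105 106 107 110 112 108 105  99  86  68  53  47  52  57  67  86 101
 111 116] [101 104 106 108 111 109 107 107 100  96  84  65  53  50  51  57  70  90
 108 117]
```

Call:
arm_command --plan '[{"dp": [0, 0, 0], "spin": 0}, {"dp": [0, 0, 0], "spin": 0}, {"dp": [0, 0, 0], "spin": 0}, {"dp": [0, 0, 0], "spin": 0}, {"dp": [0, 0, 0], "spin": 0}]' --grip -0.8

```text
clock: 17.15
position: [0.5581, -0.1774, 0.3046]
ee_rot: [0.022, 1.0, -0.0, -0.0]
ft_force: [0.2, -0.2, -0.2]
grip_width: 0.897
grasp_force: 0.0
```

Call:
arm_command --plan '[{"dp": [0, 0, 0], "spin": 0}, {"dp": [0, 0, 0], "spin": 0}, {"dp": [0, 0, 0], "spin": 0}, {"dp": [0, 0, 0], "spin": 0}, {"dp": [0, 0, 0], "spin": 0}]' --grip 1

```text
clock: 17.65
position: [0.5587, -0.1765, 0.3053]
ee_rot: [0.022, 1.0, 0.001, 0.001]
ft_force: [0.1, 3.1, 4.8]
grip_width: 0.29
grasp_force: 29.3
```

```bash
cat >> bar.py <<'E'
def rep2(name,ref='k4'):
    rep(name); a=cv2.imread(f'pics/{ref}.png').astype(np.float32);b=cv2.imread(f'pics/{name}.png').astype(np.float32)
    print("pad vs k4",shift(a,b,.055,.078,.02)); 
    for z in(.03,.09,.105): print("jar",z,shift(a,b,.055,.08,.02,z)[:2])
    T=b[128:240,230:340];
    for nm,(x0,y0,x1,y1) in {"cap":(255,175,285,200)}.items():
        r=cv2.matchTemplate(b[y0-15:y1+15,x0-20:x1+20],a[y0:y1,x0:x1],cv2.TM_CCOEFF_NORMED); print(nm,cv2.minMaxLoc(r)[1:4:2])
E
python3 -c "
from bar import *
rep2('k5')" 2>/dev/null
```

```text
adv 41.0 [(np.float64(5.75723579951695), 41.0), (np.float64(5.983122280665806), 40.5)] pad [(np.float64(13.245168813069661), 39.5), (np.float64(13.487702496846516), 39.0), (np.float64(14.002813657124838), 38.5)] F [0.8 2.9 4.6] w 24.4 t 17.85
pad vs k4 [(np.float64(5.678996127584706), 7.0), (np.float64(5.793067241060561), 7.5), (np.float64(6.293041975601859), 6.5)]
jar 0.03 [(np.float64(5.334101155598958), 5.5), (np.float64(5.402958679199219), 6.0)]
jar 0.09 [(np.float64(2.118849843343099), 4.5), (np.float64(2.1333639017740884), 5.0)]
jar 0.105 [(np.float64(9.887434209187825), 7.0), (np.float64(9.960843365987142), 6.5)]
cap (0.9611925482749939, (18, 15))
```

Call:
arm_command --plan '[{"dp": [0, 0, 0], "spin": 0}, {"dp": [0, 0, 0], "spin": 0}, {"dp": [0, 0, 0], "spin": 0}, {"dp": [0, 0, 0], "spin": 0}, {"dp": [0, 0, 0], "spin": 0}]' --grip -0.8

```text
clock: 18.35
position: [0.5581, -0.1774, 0.3047]
ee_rot: [0.022, 1.0, -0.0, 0.0]
ft_force: [-0.2, -0.5, -0.1]
grip_width: 0.899
grasp_force: 0.0
```

```bash
python3 -c "
from bar import *
rep2('k5r')" 2>/dev/null
```

```text
adv 39.0 [(np.float64(9.250591232663108), 38.5), (np.float64(9.354317483447847), 39.0)] pad [(np.float64(12.808744017283122), 39.0), (np.float64(12.810823599497477), 39.5), (np.float64(13.145239226023357), 38.5)] F [ 0.2  0.4 -0.5] w 76.6 t 18.55
pad vs k4 [(np.float64(4.6538358771282695), 6.0), (np.float64(4.803268460259921), 5.5), (np.float64(5.929209750631581), 5.0)]
jar 0.03 [(np.float64(2.143269551595052), 5.0), (np.float64(2.8142706807454427), 5.5)]
jar 0.09 [(np.float64(2.4414871724446616), 4.0), (np.float64(2.4439735412597656), 3.5)]
jar 0.105 [(np.float64(9.913682619730631), 7.0), (np.float64(9.986532834370932), 6.5)]
cap (0.9613608717918396, (18, 15))
```

Call:
arm_command --plan '[{"dp": [0, 0, 0], "spin": 0}, {"dp": [0, 0, 0], "spin": 0}, {"dp": [0, 0, 0], "spin": 0}, {"dp": [0, 0, 0], "spin": 0}, {"dp": [0, 0, 0], "spin": 0}]' --grip 1

```text
clock: 19.05
position: [0.5588, -0.1764, 0.3056]
ee_rot: [0.022, 1.0, 0.001, 0.001]
ft_force: [-0.0, 2.6, 7.6]
grip_width: 0.285
grasp_force: 31.5
```

```bash
python3 -c "
from bar import *
rep2('k6');rep2('k6b','k5')
s=cv2.imread('pics/k6.png');cv2.imwrite('pics/k6c.png',cv2.resize(s[120:250,235:365],None,fx=4.5,fy=4.5,interpolation=cv2.INTER_CUBIC))" 2>/dev/null
```

```text
adv 48.599999999999994 [(np.float64(16.19821548461914), 48.0), (np.float64(16.37005156562442), 48.5)] pad [(np.float64(17.949849224090578), 40.0), (np.float64(17.996058305104572), 40.5), (np.float64(18.92373956044515), 41.0)] F [0.8 2.2 5.9] w 24.6 t 19.25
pad vs k4 [(np.float64(17.064233448194422), 15.0), (np.float64(17.30623408331387), 14.5), (np.float64(17.687985627547555), 15.5)]
jar 0.03 [(np.float64(19.93438888549805), -5.0), (np.float64(20.048679402669272), 5.0)]
jar 0.09 [(np.float64(2.6088670349121093), 3.0), (np.float64(2.6226930236816406), 2.5)]
jar 0.105 [(np.float64(10.049805679321288), 7.0), (np.float64(10.169755058288574), 6.5)]
cap (0.9595679640769958, (18, 15))
adv 48.599999999999994 [(np.float64(16.272611845107306), 48.0), (np.float64(16.442533265976678), 47.5)] pad [(np.float64(18.14281244277954), 40.0), (np.float64(18.325553798675536), 40.5), (np.float64(19.10420732498169), 39.5)] F [0.4 1.5 6.2] w 24.3 t 19.45
pad vs k4 [(np.float64(8.506768544514975), 7.5), (np.float64(9.325790847557178), 8.0), (np.float64(10.044945371323738), 7.0)]
jar 0.03 [(np.float64(16.55660354614258), 6.5), (np.float64(16.612575174967446), 6.0)]
jar 0.09 [(np.float64(0.6758721415201823), 2.0), (np.float64(0.7330677795410157), 1.5)]
jar 0.105 [(np.float64(0.6753302256266276), 0.0), (np.float64(2.2052449798583984), 0.5)]
cap (0.9986439347267151, (20, 15))
```

View pics/k6c.png

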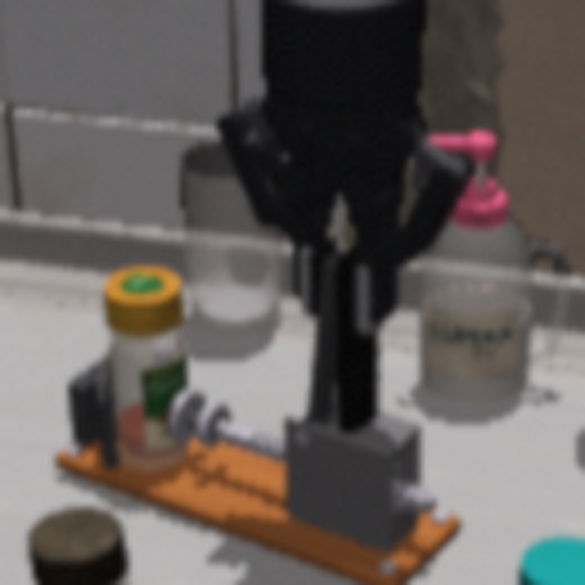

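The jar has not moved since the last stroke (cap match 0.999) while the bar gained about 7.6 mm. The spring is therefore squeezed about 8–10 mm, with the pad at (190,415) on the jar and the trigger held. I hand in now.

```bash
python3 -c "
from h import *
print(manip.hand_in())"
```

```text
the job is handed in; nothing more can be done
None
```

I stood the jar in the V, pressed it home in six strokes with the pad spring squeezed an estimated 8–10 mm, and handed in with the trigger still held; no verdict came back.

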